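# Slide the tea strainer round its bent rail to the cup

### The job

Slide the hanging tea strainer along the bent steel rail of the brew stand, round the bend and on until its collar is fully home against the disc at the rail's free end, so that it hangs over the cup. Ease it along gently by its wooden grip, without forcing or binding it on the rail, then let go and leave it hanging upright. Do not disturb the cup, jar, sugar bowl or butter bell.

Things in the scene. Friction and masses are not known exactly. Their poses are not given: they have to be found in the camera images.
- stand: Stainless brew stand, fixed to the table: round base (diameter 100 mm, 12 mm high) with a post (diameter 9) at its centre that turns over at the top into a level rail, a bent rigid round rod of diameter 9, centre line 165 above the table. Origin: centre of the base's underside, on the post's axis; z up. The rail leaves the post straight along the stand's -y.
- bend_start (a point): Point on the rail's centre line at (0, -95, 165) mm in the stand's frame: here the straight first leg ends and the rod begins to bend, level, towards the stand's +x (radius 45, centre of the bend at (45, -95)).
- bend (a point): Rail centre line in mid-bend, at (6, -117.5, 165) mm in the stand's frame. Beyond, nominally 30 more degrees of bend (60 in all), then 85 mm straight to the face of the end disc. The rod is hand-bent: all beyond this point is swung about the vertical through it, as one piece, up to 0.17 rad either way, unreported. With the collar home, its centre is 98.7 mm from here.
- carrier: Tea strainer on its carrier, about 0.12 kg, threaded on the first leg 36 to 62 mm from the post. Steel collar: outer diameter 21, 18 long, bore 13 (2 play all round the rod). Strainer bowl (diameter 44) hangs below it, to 54 under the bore's centre. Origin: centre of the bore; y along the bore, -y away from the post; z up. Hanging free, the bore's centre is about 2 below the rod's centre line.
- grip (a point): Point in the carrier's wooden grip, 29 mm above the bore's centre. The grip is an upright flat block, 12 thick across the rod (carrier x), 17 long along the rod (carrier y), from 8.5 to 42.5 mm above the bore's centre; open space all round and above.
- cup: White ceramic cup, rim diameter 80 mm, 66 mm high, loose on a round cork trivet (diameter 110, 8 thick, fixed), under the free end of the rail. Origin: centre of its underside.
- jar: Closed hexagonal glass jar, 72 mm across corners, 92 mm high, loose. Origin: centre of its underside.
- sugar_bowl: Copper-coloured aluminium sugar bowl with a closed flip-top, diameter 86 mm, 74 mm high, loose. Origin: centre of its underside.
- butter_bell: White ceramic butter bell, diameter 102 mm, 97 mm high, loose. Origin: centre of its underside.
There are look-alikes about, which are no part of the job. There is more than one size of the carrier; the one meant has the size given above.

How it is judged:
On the way:
1. the collar is in the bend (horizontal distance between carrier and bend below 0.02 m), for 0.05 s.
At the end, for the whole second after the job is handed in: The collar's centre is within 5 mm of its home against the end disc (at least 93.7 mm horizontally from bend, on the far leg), the strainer hangs on the rail over the cup (collar within 35 mm horizontally of the cup's axis), upright within 0.2 rad, at rest and released (horizontal distance between carrier and bend above 0.0937 m and x of carrier in the frame of stand above 0.05 m and horizontal distance between carrier and cup below 0.035 m and angle between carrier's own z axis and vertical below 0.2 rad and height (world z) of carrier above 0.155 m and linear speed of carrier below 0.02 m/s); the robot touches nothing.
It fails at once if once it is on its way (more than 8 mm from its start), the carrier is forced against the stand with more than 20 N (distance of carrier from where it was at the start of the episode above 0.008 m and contact force between carrier and stand above 20 N).
It fails at once if the robot presses on the stand with more than 20 N (contact force between any of the arm, the fingers and stand above 20 N).
It fails at once if the cup, jar, sugar bowl or butter bell is moved by more than 10 mm (distance of any of cup, jar, sugar_bowl, butter_bell from where it was at the start of the episode above 0.01 m).
It also fails if it takes over 70 s, if anything falls off the work surface, if the arm or the gripper's body presses on something with over 40 N, if the wrist force passes 120 N, or if a joint passes its speed limit or range.

### The arm

A 6-joint arm with a two-finger parallel gripper is mounted at the origin on the work surface. World frame = base frame: x ahead of the robot, y to its left, z up, the work surface at z = 0. Lengths are in m, angles in rad, forces in N, time in s.
With the tool pointing down it reaches from about 0.3 to 0.875 m from the base axis. Payload 6.4 kg.
Tool frame: the origin (TCP) lies on the centre line of the jaws, within the pads' length; the fingertips stand ctrl.tip_extent ahead of it and the grasp point (between the pads) lies 8 mm behind it (ctrl.tip_extent is the distance from the TCP to the fingertips, in m); z points along the fingers, y is the line along which they close (so a half turn about z gives the same grasp; the last joint's range is limited). The gripper opens to 85 mm and grips with 20 to 120 N. Pads are 22 mm wide; open, the fingers measure 114 mm over their backs; the gripper's body (76 mm by 85 mm) begins 54 mm behind the grasp point. The pads swing forward as they close: fully open they stand 13 mm farther back than shut.
Start: joints at [0.933, 0.181, 1.607, -0, 1.354, -0.206], TCP at [0.241, 0.522, 0.242] pointing down, gripper open.
Joint ranges: [-2.99, 2.99], [-0.89, 2.07], [0.3, 2.58], [-1.14, 4.28], [0, 2.63], [-3.12, 3.12]. Speed limits (rad/s): [2.57, 2.57, 3.01, 3.14, 3.14, 3.14].

### API

Orientations are given as a unit quaternion [w, x, y, z].
In Python, from bench import ctrl gives the robot as it stands.
- The arm moves only by the shell command python3 -m handwheel 'ROWS'. ROWS is JSON, a list of rows, each a list of 7 numbers: the turn, a rotation vector about the tool's x, y, z as a fraction of full scale, then the shift along the tool's x, y, z as a fraction of full scale, then the opening, from 0 (shut) to 1 (fully open). In form: [[rx, ry, rz, x, y, z, jaw], ...]. A call has exactly 8 rows; each row shifts and turns the commanded pose from where the row before left it, along the tool's axes as they then stand; what a row does not reach is not made up. Full scale, the value 1, is 300 mm for a shift and pi rad for a turn. A row lasts 1/10 s, in which the tool goes at most 50 mm and 8.59 degrees, less where a joint would pass 70% of its speed; a pose out of reach is approached as far as the arm can. A call with a number of a shift or a turn outside -1 to 1 is refused whole. A call with a gripper value outside its range is refused whole. The fingers move at their own pace and stop on an object; the grip force is fixed at half the most. Time passes only in rows, so rows that do not move let the fingers close, or fill a call up. It gives the time, the measured TCP pose, the force, the opening and the grip force at its end, in the units of the state.
- ctrl.get_obs(): the state, without advancing time (a new reading comes with each control period).
- ctrl.camera(name): name is "side" or "top" or "wrist"; returns the picture (400x640x3 uint8, blue, green, red); there is no depth.
- ctrl.camera_model(name): a dict with "camera_matrix" (3x3 intrinsics, pixels), "cam_to_world" (4x4, takes a point from camera to world coordinates). Camera axes: x right, y up, looking along -z (the intrinsics and any distortion apply to the point x, -y, -z); pixel columns grow to the right and rows downward; lengths in m; the calibration is good to about 2 mm. The wrist camera is an equidistant fisheye: a pixel r from the principal point sees the ray r / f radians off the axis. A picture is of the moment at which its call begins: read the wrist's pose just before it. camera_model takes no time and is no camera call; for the wrist camera it gives the pose at the moment of the call.
- ctrl.hand_in(): hands the job in; it is judged then, once.
The state is a dict: "time_s": time; "q": joint angles; "dq": joint speeds; "joint_efforts": joint torques, N m; "eef_pos": TCP position; "eef_rot": TCP orientation; "wrist_force": force on the tool from outside, world axes, zero at the start; "torque": the same for the moment, N m; "opening": opening from 0.0 (shut) to 1.0 (fully open); "grasp_force": force on a finger pad.
Only numpy, scipy, OpenCV 4.12 (cv2) and the standard library are available. Lean on these libraries where they do the work, as an engineer would, in place of code of your own. Each camera call takes 0.05 s, during which the arm holds its last target. There are 200 camera calls.

## Working session

There is one attempt and no reset: what is moved stays moved. The work goes in short steps, Python scripts to look and compute and a shell command to move; the robot and the scene stay as the last step left them, time stands still between calls to the robot, and variables do not carry over. Pictures are saved under pics/ and viewed, at most 10 in all, crops included, and the job is handed in when it is done.

```bash
ls; mkdir -p pics; python3 - <<'E'
from bench import ctrl
import cv2,numpy as np
for n in ["top","side","wrist"]:
    m=ctrl.camera_model(n);print(n,np.round(m["camera_matrix"],1).tolist(),np.round(m["cam_to_world"],3).tolist(),[k for k in m])
    cv2.imwrite(f"pics/{n}0.png",ctrl.camera(n))
o=ctrl.get_obs();print(o["time_s"],o["eef_pos"],o["eef_rot"],o["opening"],ctrl.tip_extent)
E
```

```text
pics
top [[445.7, 0.0, 314.6], [0.0, 445.7, 203.0], [0.0, 0.0, 1.0]] [[-0.003, 0.989, -0.145, 0.423], [-1.0, -0.003, 0.003, 0.024], [0.002, 0.145, 0.989, 0.961], [0.0, 0.0, 0.0, 1.0]] ['camera_matrix', 'cam_to_world']
side [[469.6, 0.0, 319.6], [0.0, 469.6, 199.7], [0.0, 0.0, 1.0]] [[-0.993, 0.056, -0.105, 0.441], [-0.118, -0.554, 0.824, 0.74], [-0.012, 0.831, 0.557, 0.614], [0.0, 0.0, 0.0, 1.0]] ['camera_matrix', 'cam_to_world']
wrist [[309.7, 0.0, 317.2], [0.0, 309.7, 201.9], [0.0, 0.0, 1.0]] [[0.418, -0.859, -0.297, 0.164], [0.909, 0.394, 0.139, 0.558], [-0.002, -0.327, 0.945, 0.372], [0.0, 0.0, 0.0, 1.0]] ['camera_matrix', 'cam_to_world']
0.15 [0.24036858 0.5219111  0.24159121] [-2.82342805e-04  2.14211002e-01  9.76787180e-01 -6.10000620e-04] 1.0002324666280662 0.011
```

View pics/top0.png

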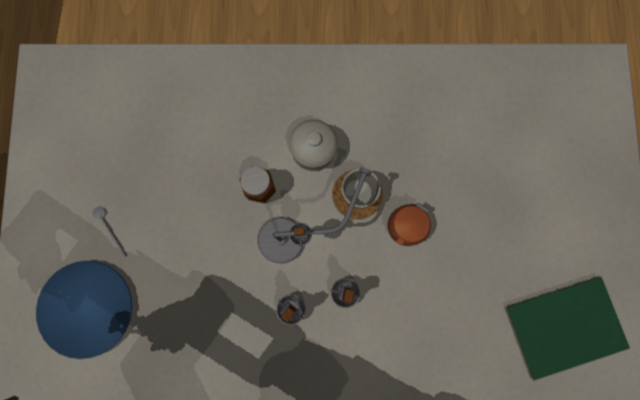

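View pics/side0.png

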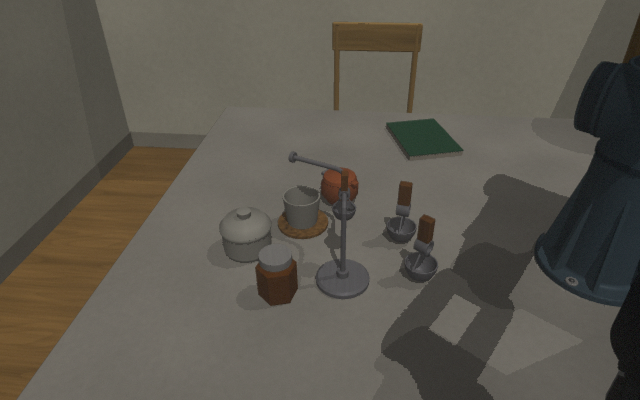

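The top view shows the stand base at about (280,240), the carrier's grip at (300,231), the bend near (335,230) and the end disc near (365,172). The two look-alikes stand loose on the table at (290,310) and (346,292). I'll zoom in for the rail.

```bash
python3 - <<'E'
import cv2
a=cv2.imread("pics/top0.png")[150:270,250:410]
cv2.imwrite("pics/topc.png",cv2.convertScaleAbs(cv2.resize(a,None,fx=5,fy=5,interpolation=cv2.INTER_CUBIC),alpha=1.6))
a=cv2.imread("pics/side0.png")[140:300,230:430]
cv2.imwrite("pics/sidec.png",cv2.convertScaleAbs(cv2.resize(a,None,fx=3.7,fy=3.7,interpolation=cv2.INTER_CUBIC),alpha=1.6))
E
```

```text
(no output)
```

View pics/topc.png

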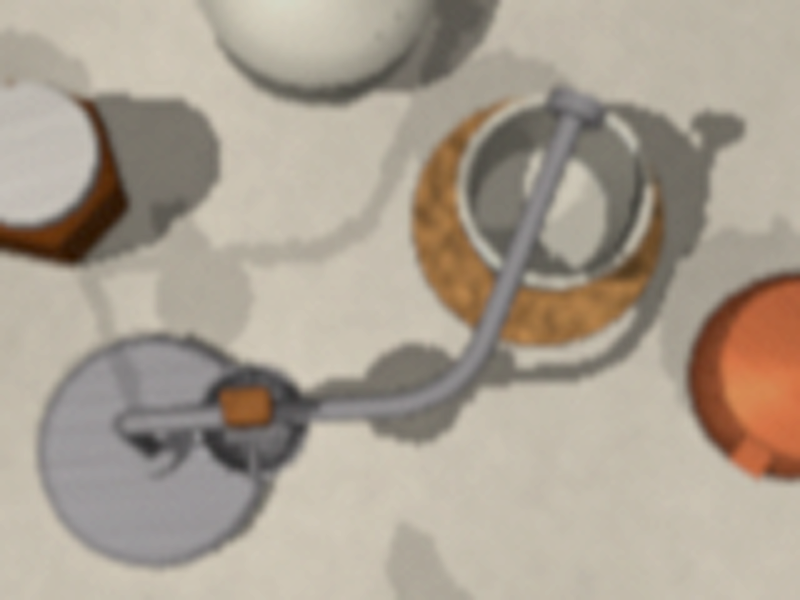

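View pics/sidec.png

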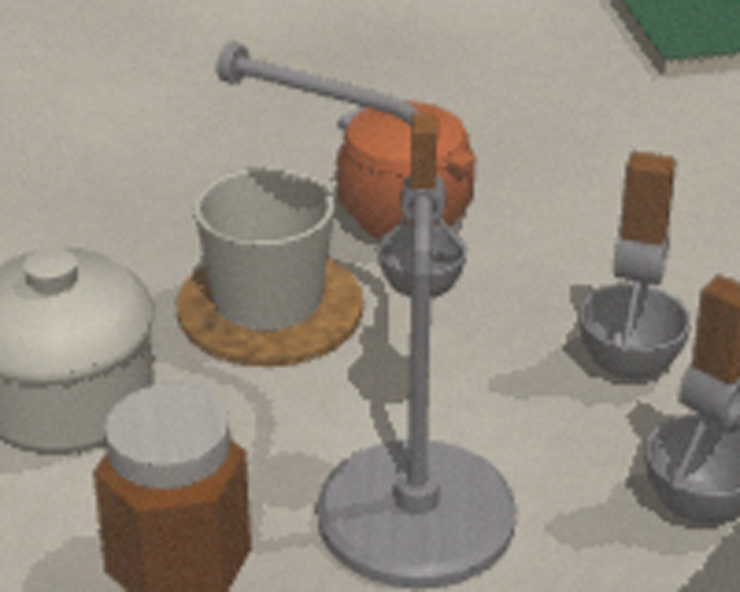

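The crops show the first leg through (140,422)–(390,407), the far leg from (478,355) to (573,120) with the disc at (575,107), and the grip top at about (246,402). I'll cast these onto their known heights and check them against the side view.

```bash
cat >h.py <<'E'
from bench import ctrl
import cv2,numpy as np
def ray(n,uv):
    m=ctrl.camera_model(n);K,T=m["camera_matrix"],np.array(m["cam_to_world"])
    p=np.linalg.solve(K,[uv[0],uv[1],1]);d=T[:3,:3]@[p[0],-p[1],-p[2]]
    return T[:3,3],d
def onz(n,uv,z):
    c,d=ray(n,uv);return c+d*(z-c[2])/d[2]
def proj(n,P):
    m=ctrl.camera_model(n);K,T=m["camera_matrix"],np.array(m["cam_to_world"])
    p=T[:3,:3].T@(np.array(P)-T[:3,3]);q=np.array(K)@[p[0],-p[1],-p[2]];return q[:2]/q[2]
E
cat >m.py <<'E'
from h import *
np.set_printoptions(precision=4,suppress=True)
img=cv2.imread("pics/top0.png").astype(float)
big=cv2.resize(img,None,fx=5,fy=5,interpolation=cv2.INTER_CUBIC)
t=lambda u,v:((u+.5)/5-.5+250,(v+.5)/5-.5+150)
base=onz("top",t(157,450),.012)
L1=np.array([onz("top",t(*p),.165) for p in [(170,420),(310,411),(390,406)]])
L2=np.array([onz("top",t(*p),.165) for p in [(487,338),(510,280),(540,202),(571,124)]])
print("base",base);print(L1);print(L2)
def fit(L):
    vx,vy,x,y=cv2.fitLine(L[:,:2].astype(np.float32),cv2.DIST_L2,0,.01,.01).ravel();return np.array([vx,vy]),np.array([x,y])
for L in (L1,L2):
    d,c=fit(L); d=d*np.sign(d@(L[-1]-L[0])[:2]);print("dir deg",np.degrees(np.arctan2(d[1],d[0])),c,"base offset",(base[:2]-c)@[-d[1],d[0]])
print("grip top",onz("top",t(246,402),.2055), "disc",onz("top",t(576,105),.165))
s=lambda P:(((proj("side",P)-[230,140])+.5)*3.7-.5)
print("side: grip top, disc, base",s(onz("top",t(246,402),.2055)),s(onz("top",t(576,105),.165)),s(base))
print("cup rim",onz("top",t(556,190),.074))
E
python3 m.py
```

```text
base [0.4839 0.093  0.012 ]
[[ 0.4847  0.0773  0.165 ]
 [ 0.4878  0.0273  0.165 ]
 [ 0.4895 -0.0013  0.165 ]]
[[ 0.5138 -0.0364  0.165 ]
 [ 0.5349 -0.0449  0.165 ]
 [ 0.5634 -0.0563  0.165 ]
 [ 0.5922 -0.0681  0.165 ]]
dir deg -86.53683029870126 [0.4873 0.0344] base offset 9.538459063395104e-05
dir deg -21.993479730838793 [ 0.5511 -0.0514] base offset 0.1087242844555735
grip top [0.4876 0.0488 0.2055] disc [ 0.5993 -0.07    0.165 ]
side: grip top, disc, base [419.8308 120.6702] [228.4443  63.491 ] [414.374 497.858]
cup rim [ 0.5843 -0.072   0.074 ]
```

Stand yaw is about +3.5°, with the origin at (0.4839, 0.0930). The far leg points at -22.0° (swing about +4.5°) and the grip is at (0.4866, 0.0489). The side view agrees. Next: turn the tool, then move over the grip.

```bash
python3 -m handwheel '[[0,0,0.043,0,0,0,1],[0,0,0.043,0,0,0,1],[0,0,0.043,0,0,0,1],[0,0,0.043,0,0,0,1],[0,0,0.043,0,0,0,1],[0,0,0.043,0,0,0,1],[0,0,0.043,0,0,0,1],[0,0,0.043,0,0,0,1]]'
python3 -m handwheel '[[0,0,0,-0.1,0.045,0,1],[0,0,0,-0.1,0.045,0,1],[0,0,0,-0.1,0.045,0,1],[0,0,0,-0.1,0.045,0,1],[0,0,0,-0.1,0.045,0,1],[0,0,0,-0.1,0.045,0,1],[0,0,0,-0.1,0.045,0,1],[0,0,0,-0.1,0.045,0,1]]'
python3 -m handwheel '[[0,0,0,-0.1,0.045,0,1],[0,0,0,-0.1,0.045,0,1],[0,0,0,-0.1,0.045,0,1],[0,0,0,-0.1,0.045,0,1],[0,0,0,-0.1,0.045,0,1],[0,0,0,-0.1,0.045,0,1],[0,0,0,0,0,0,1],[0,0,0,0,0,0,0.5]]'
cat >w.py <<'E'
# where: tool pose; optional target x y z yaw(deg of tool y) -> shift in tool axes, fractions
from h import *
import sys
from scipy.spatial.transform import Rotation as R
np.set_printoptions(precision=4,suppress=True)
o=ctrl.get_obs();q=o["eef_rot"];M=R.from_quat([*q[1:],q[0]]);A=M.as_matrix()
yaw=np.degrees(np.arctan2(A[1,1],A[0,1]))
print("t",o["time_s"],"p",o["eef_pos"],"yaw",round(yaw,2),"z",A[:,2],"F",o["wrist_force"],"T",o["torque"],"op",round(o["opening"],3),"g",o["grasp_force"])
if len(sys.argv)>1:
    a=[float(v) for v in sys.argv[1:]]
    print("shift frac",A.T@(np.array(a[:3])-o["eef_pos"])/.3,"rz",-(a[3]-yaw)/180)
    print("tilt fix rx ry",(A.T@np.cross(A[:,2],[0,0,-1]))/np.pi)
E
python3 w.py .4866 .0489 .190 3.46
```

```text
time_s: 0.95
eef_pos: [0.2405, 0.522, 0.2419]
eef_rot: [0.0, 0.688, 0.725, -0.0]
wrist_force: [-0.5, 1.0, -1.2]
opening: 1.002
grasp_force: 0.0
time_s: 1.75
eef_pos: [0.3627, 0.2877, 0.2421]
eef_rot: [-0.0, 0.686, 0.727, -0.0]
wrist_force: [0.5, -0.4, 0.2]
opening: 1.002
grasp_force: 0.0
time_s: 2.55
eef_pos: [0.4537, 0.1135, 0.242]
eef_rot: [-0.0, 0.687, 0.727, -0.0]
wrist_force: [0.5, 0.5, -0.2]
opening: 0.859
grasp_force: 0.0
t 2.55 p [0.4537 0.1135 0.242 ] yaw 3.23 z [-0.0009  0.0004 -1.    ] F [ 0.5388  0.5443 -0.1772] T [-0.0235  0.0081 -0.0342] op 0.859 g 0.0
shift frac [-0.2214  0.0976  0.173 ] rz -0.0012832136442588072
tilt fix rx ry [-0.0003 -0.0001  0.    ]
```

```bash
python3 -m handwheel '[[0,0,-0.0013,-0.055,0.025,0,0.5],[0,0,0,-0.055,0.025,0,0.5],[0,0,0,-0.055,0.025,0,0.5],[0,0,0,-0.056,0.0226,0,0.5],[0,0,0,0,0,0,0.5],[0,0,0,0,0,0,0.5],[0,0,0,0,0,0,0.5],[0,0,0,0,0,0,0.5]]'
python3 w.py .4866 .0489 .190 3.46
python3 - <<'E'
from h import *
a=ctrl.camera("wrist");cv2.imwrite("pics/w1.png",cv2.convertScaleAbs(a,alpha=1.5))
b=cv2.convertScaleAbs(ctrl.camera("top")[190:250,260:340],alpha=1.5)
E
```

```text
time_s: 3.35
eef_pos: [0.4866, 0.0506, 0.2423]
eef_rot: [-0.0, 0.684, 0.729, 0.0]
wrist_force: [-0.1, 0.5, 0.4]
opening: 0.497
grasp_force: 0.0
t 3.35 p [0.4866 0.0506 0.2423] yaw 3.65 z [-0.0002  0.0002 -1.    ] F [-0.097   0.4664  0.3805] T [0.0207 0.009  0.0332] op 0.497 g 0.0
shift frac [-0.0056 -0.0004  0.1742] rz 0.001062423199687933
tilt fix rx ry [-0.0001 -0.0001  0.    ]
```

View pics/w1.png

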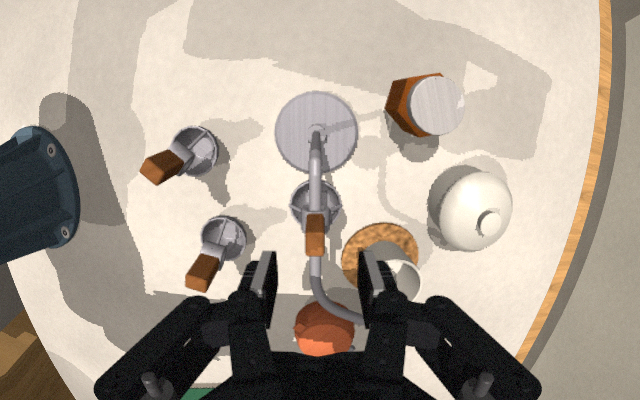

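The wrist view shows the grip (315,235) centred between the fingers (275 and 360), with the first leg lined up behind it. Now descend and close.

```bash
python3 -m handwheel '[[0,0,0.001,-0.0056,0,0.035,0.5],[0,0,0,0,0,0.035,0.5],[0,0,0,0,0,0.035,0.5],[0,0,0,0,0,0.035,0.5],[0,0,0,0,0,0.0342,0.5],[0,0,0,0,0,0,0.5],[0,0,0,0,0,0,0.3],[0,0,0,0,0,0,0.25]]'
python3 w.py .4866 .0489 .190 3.46
python3 -m handwheel '[[0,0,0,0,0,0,0.2],[0,0,0,0,0,0,0.15],[0,0,0,0,0,0,0.12],[0,0,0,0,0,0,0.1],[0,0,0,0,0,0,0.08],[0,0,0,0,0,0,0.05],[0,0,0,0,0,0,0],[0,0,0,0,0,0,0]]'
python3 w.py .4866 .0489 .190 3.46
```

```text
time_s: 4.25
eef_pos: [0.4876, 0.0478, 0.1905]
eef_rot: [0.0, 0.686, 0.728, 0.0]
wrist_force: [0.1, 0.4, 0.6]
opening: 0.248
grasp_force: 0.0
t 4.25 p [0.4876 0.0478 0.1905] yaw 3.39 z [ 0.0008 -0.0001 -1.    ] F [0.1118 0.4332 0.6254] T [ 0.0086 -0.0139 -0.0154] op 0.248 g 0.0
shift frac [ 0.0037 -0.003   0.0016] rz -0.0003660671855777453
tilt fix rx ry [0.0003 0.0001 0.    ]
time_s: 5.05
eef_pos: [0.4867, 0.0478, 0.1907]
eef_rot: [-0.0, 0.686, 0.728, -0.0]
wrist_force: [-4.9, -0.2, 5.8]
opening: 0.124
grasp_force: 58.5
t 5.05 p [0.4867 0.0478 0.1907] yaw 3.41 z [-0.001  -0.0004 -1.    ] F [-4.9003 -0.2397  5.8445] T [-0.0348  0.9646 -0.0105] op 0.124 g 58.46516311168671
shift frac [ 0.0036 -0.0002  0.0024] rz -0.0002919896664094991
tilt fix rx ry [-0.0003  0.0001  0.    ]
```

Gripped. The reaction is up and toward -x because the collar is pressed onto the rod. Lift about 2 mm to centre the bore.

```bash
python3 -m handwheel '[[0,0,0,0,0,-0.0017,0],[0,0,0,0,0,-0.0017,0],[0,0,0,0,0,-0.0017,0],[0,0,0,0,0,-0.0017,0],[0,0,0,0,0,0,0],[0,0,0,0,0,0,0],[0,0,0,0,0,0,0],[0,0,0,0,0,0,0]]'
python3 w.py; python3 -m handwheel '[[0,0,0,0,-0.0017,0,0],[0,0,0,0,-0.0017,0,0],[0,0,0,0,0,0,0],[0,0,0,0,0,0,0],[0,0,0,0,0,0,0],[0,0,0,0,0,0,0],[0,0,0,0,0,0,0],[0,0,0,0,0,0,0]]'; python3 w.py
```

```text
time_s: 5.85
eef_pos: [0.4872, 0.0479, 0.1921]
eef_rot: [0.0, 0.686, 0.728, 0.0]
wrist_force: [-1.0, 0.1, -0.6]
opening: 0.133
grasp_force: 58.3
t 5.85 p [0.4872 0.0479 0.1921] yaw 3.39 z [ 0.0001  0.     -1.    ] F [-1.0397  0.0563 -0.6195] T [ 0.0429  0.01   -0.0292] op 0.133 g 58.32781434059143
time_s: 6.65
eef_pos: [0.4862, 0.0478, 0.1921]
eef_rot: [0.0, 0.686, 0.728, -0.0]
wrist_force: [-0.9, 0.0, -2.0]
opening: 0.127
grasp_force: 58.3
t 6.65 p [0.4862 0.0478 0.1921] yaw 3.4 z [ 0. -0. -1.] F [-0.8995  0.0236 -2.0453] T [ 0.0383 -0.0293  0.0004] op 0.127 g 58.33692491054535
```

```bash
python3 -m handwheel '[[0,0,0,-0.004,0,0,0],[0,0,0,-0.008,0,0,0],[0,0,0,-0.01,0,0,0],[0,0,0,-0.01,0,0,0],[0,0,0,-0.01,0,0,0],[0,0,0,-0.01,0,0,0],[0,0,0,-0.01,0,0,0],[0,0,0,0,0,0,0]]'; python3 w.py .4891 .0068 .1921 3.46
```

```text
time_s: 7.45
eef_pos: [0.4873, 0.0289, 0.1921]
eef_rot: [0.0, 0.686, 0.728, -0.0]
wrist_force: [-0.1, -0.0, -2.5]
opening: 0.126
grasp_force: 58.3
t 7.45 p [0.4873 0.0289 0.1921] yaw 3.37 z [ 0.0001 -0.0001 -1.    ] F [-0.1211 -0.0343 -2.4612] T [ 0.0115 -0.0179  0.0568] op 0.126 g 58.3332359790802
shift frac [-0.0738  0.0016  0.    ] rz -0.0005038923330844226
tilt fix rx ry [0. 0. 0.]
```

Sliding freely. I'll write a small path calculator that gives the row values along the estimated rail.

```bash
cat >path.py <<'E'
# usage: path.py ds_mm n [swing_deg] [lat_mm (+ = tool y)] : rows to advance ds in n rows from current pose
from h import *
import sys
from scipy.spatial.transform import Rotation as R
np.set_printoptions(precision=4,suppress=True)
ds=float(sys.argv[1])/1e3;n=int(sys.argv[2]);sw=float(sys.argv[3]) if len(sys.argv)>3 else 4.55
lat=float(sys.argv[4])/1e3 if len(sys.argv)>4 else 0
S=np.arange(0,.2271,.0005);h0=-86.54
arc=np.radians(30)*.045;sb=.095+arc
h=h0+np.degrees(np.clip(S-.095,0,2*arc)/.045)+sw*(S>=sb)
hr=np.radians(h);P=np.array([.4839,.0930])+np.vstack([[0,0],np.cumsum(np.c_[np.cos(hr),np.sin(hr)]*.0005,0)[:-1]])
def pose(s):                       # collar centre s -> TCP xy, heading
    m=(S>=s-.009)&(S<=s+.009);c=P[m].mean(0);d=P[m][-1]-P[m][0];d/=np.linalg.norm(d)
    return c+.001*d+lat*np.array([-d[1],d[0]]),np.degrees(np.arctan2(d[1],d[0]))
o=ctrl.get_obs();q=o["eef_rot"];A=R.from_quat([*q[1:],q[0]]).as_matrix();yaw=np.degrees(np.arctan2(A[1,1],A[0,1]))
p=o["eef_pos"][:2]
ss=np.arange(.03,.2175,.0005);s0=ss[np.argmin([np.linalg.norm(pose(s)[0]-p) for s in ss])]
c,hd=pose(s0);nrm=np.array([-np.sin(np.radians(hd)),np.cos(np.radians(hd))])
print("s",s0,"lat err mm",1e3*(p-c)@nrm,"yaw err",yaw-hd-90,"F",o["wrist_force"],"F along/lat",o["wrist_force"][:2]@[nrm[1],-nrm[0]],o["wrist_force"][:2]@nrm,"T",o["torque"],"z",o["eef_pos"][2],"tilt",A[:2,2],"op",round(o["opening"],3))
for k in range(1,n+1):
    c,hd=pose(s0+ds*k/n);r=np.radians(yaw);y=np.array([np.cos(r),np.sin(r)]);x=np.array([-y[1],y[0]])
    d=c-p;print("rz %.4f x %.4f y %.4f"%(-(hd+90-yaw)/180,d@x/.3,d@y/.3),end=" | ")
    p=c;yaw=hd+90
print("home s",np.round(sb+arc+.085-.009,4),"end",c)
E
python3 path.py 22 7
```

```text
s 0.06300000000000003 lat err mm -0.46160495582430083 yaw err -0.09070061995522849 F [-0.1211 -0.0343 -2.4612] F along/lat 0.02697117445165299 -0.12291298351108007 T [ 0.0115 -0.0179  0.0568] z 0.19209752255529358 tilt [ 0.0001 -0.0001] op 0.126
rz -0.0005 x -0.0101 y 0.0016 | rz -0.0000 x -0.0100 y 0.0000 | rz -0.0000 x -0.0100 y -0.0000 | rz -0.0000 x -0.0117 y 0.0000 | rz -0.0000 x -0.0100 y -0.0000 | rz -0.0000 x -0.0100 y 0.0000 | rz -0.0000 x -0.0117 y -0.0000 | home s 0.2181 end [0.4891 0.0069]
```

```bash
python3 -m handwheel '[[0,0,-0.0005,-0.006,0.0015,0,0],[0,0,0,-0.01,0,0,0],[0,0,0,-0.01,0,0,0],[0,0,0,-0.01,0,0,0],[0,0,0,-0.01,0,0,0],[0,0,0,-0.01,0,0,0],[0,0,0,-0.01,0,0,0],[0,0,0,0,0,0,0]]'; python3 path.py 12 7
```

```text
time_s: 8.25
eef_pos: [0.489, 0.0091, 0.1921]
eef_rot: [0.0, 0.685, 0.728, -0.0]
wrist_force: [-0.2, -0.6, -1.4]
opening: 0.123
grasp_force: 58.3
s 0.08300000000000005 lat err mm -0.009507847844925569 yaw err 0.000675271817485168 F [-0.1573 -0.556  -1.4067] F along/lat 0.5455331162478768 -0.19055107885023792 T [-0.0022 -0.0089  0.0504] z 0.19207932003170675 tilt [ 0.0001 -0.0001] op 0.123
rz 0.0000 x -0.0058 y 0.0000 | rz 0.0000 x -0.0050 y 0.0000 | rz -0.0006 x -0.0067 y 0.0000 | rz -0.0015 x -0.0050 y 0.0000 | rz -0.0034 x -0.0067 y 0.0001 | rz -0.0036 x -0.0050 y 0.0001 | rz -0.0063 x -0.0067 y 0.0001 | home s 0.2181 end [ 0.4899 -0.0031]
```

```bash
python3 -m handwheel '[[0,0,0,-0.006,0,0,0],[0,0,0,-0.005,0,0,0],[0,0,-0.0006,-0.0065,0,0,0],[0,0,-0.0015,-0.005,0,0,0],[0,0,-0.003,-0.0065,0.0001,0,0],[0,0,-0.004,-0.005,0.0001,0,0],[0,0,-0.006,-0.0065,0.0001,0,0],[0,0,0,0,0,0,0]]'; python3 path.py 12 7
```

```text
time_s: 9.05
eef_pos: [0.4899, -0.0028, 0.1921]
eef_rot: [0.0, 0.668, 0.745, 0.0]
wrist_force: [0.6, -0.2, -1.5]
opening: 0.128
grasp_force: 58.3
s 0.09450000000000006 lat err mm 0.0269388578287946 yaw err 0.3051616250900935 F [ 0.6481 -0.1736 -1.4882] F along/lat 0.23961496051154285 0.626701916271849 T [ 0.0166 -0.0299 -0.013 ] z 0.1920974235423796 tilt [ 0.0001 -0.0001] op 0.128
rz -0.0038 x -0.0042 y -0.0000 | rz -0.0064 x -0.0050 y 0.0001 | rz -0.0099 x -0.0066 y 0.0002 | rz -0.0085 x -0.0050 y 0.0002 | rz -0.0127 x -0.0066 y 0.0003 | rz -0.0105 x -0.0050 y 0.0002 | rz -0.0141 x -0.0066 y 0.0003 | home s 0.2181 end [ 0.4924 -0.0142]
```

```bash
python3 -m handwheel '[[0,0,-0.0038,-0.0045,0,0,0],[0,0,-0.0064,-0.005,0.0001,0,0],[0,0,-0.01,-0.0066,0.0002,0,0],[0,0,-0.0085,-0.005,0.0002,0,0],[0,0,-0.0127,-0.0066,0.0003,0,0],[0,0,-0.0105,-0.005,0.0002,0,0],[0,0,-0.014,-0.0066,0.0003,0,0],[0,0,0,0,0,0,0]]'; python3 path.py 12 7
```

```text
time_s: 9.85
eef_pos: [0.4925, -0.0143, 0.1921]
eef_rot: [0.0, 0.587, 0.81, 0.0]
wrist_force: [0.5, 0.5, -1.2]
opening: 0.127
grasp_force: 58.3
s 0.10650000000000007 lat err mm 0.04187451920352686 yaw err 0.012226466076128872 F [ 0.5083  0.5304 -1.2003] F along/lat -0.3462076443548394 0.6479653209610613 T [-0.0353  0.0194  0.0363] z 0.19210621925349014 tilt [ 0.0001 -0.0001] op 0.127
rz -0.0105 x -0.0047 y 0.0001 | rz -0.0106 x -0.0050 y 0.0002 | rz -0.0163 x -0.0066 y 0.0003 | rz -0.0128 x -0.0050 y 0.0002 | rz -0.0170 x -0.0066 y 0.0004 | rz -0.0128 x -0.0049 y 0.0002 | rz -0.0171 x -0.0066 y 0.0004 | home s 0.2181 end [ 0.498  -0.0247]
```

```bash
python3 -m handwheel '[[0,0,-0.0105,-0.005,0.0001,0,0],[0,0,-0.0106,-0.005,0.0002,0,0],[0,0,-0.0163,-0.0066,0.0003,0,0],[0,0,-0.0128,-0.005,0.0002,0,0],[0,0,-0.017,-0.0066,0.0004,0,0],[0,0,-0.0128,-0.005,0.0002,0,0],[0,0,-0.017,-0.0066,0.0004,0,0],[0,0,0,0,0,0,0]]'; python3 path.py 12 7
```

```text
time_s: 10.65
eef_pos: [0.498, -0.0247, 0.1921]
eef_rot: [0.0, 0.458, 0.889, -0.0]
wrist_force: [0.1, -0.3, -0.5]
opening: 0.129
grasp_force: 58.3
s 0.11850000000000008 lat err mm 0.0001355103317665779 yaw err -0.07822588047309864 F [ 0.1309 -0.3088 -0.4924] F along/lat 0.3273627687919095 -0.0732595550172789 T [-0.0483 -0.018   0.0165] z 0.19207280038597035 tilt [ 0. -0.] op 0.129
rz -0.0132 x -0.0048 y 0.0002 | rz -0.0128 x -0.0049 y 0.0002 | rz -0.0170 x -0.0066 y 0.0004 | rz -0.0128 x -0.0049 y 0.0002 | rz -0.0170 x -0.0066 y 0.0003 | rz -0.0113 x -0.0050 y 0.0002 | rz -0.0141 x -0.0066 y 0.0003 | home s 0.2181 end [ 0.5065 -0.0329]
```

```bash
python3 -m handwheel '[[0,0,-0.013,-0.005,0.0002,0,0],[0,0,-0.0128,-0.005,0.0002,0,0],[0,0,-0.017,-0.0066,0.0004,0,0],[0,0,-0.0128,-0.005,0.0002,0,0],[0,0,-0.017,-0.0066,0.0003,0,0],[0,0,-0.0113,-0.005,0.0002,0,0],[0,0,-0.014,-0.0066,0.0003,0,0],[0,0,0,0,0,0,0]]'; python3 path.py 12 7
```

```text
time_s: 11.45
eef_pos: [0.5065, -0.0328, 0.1921]
eef_rot: [0.0, 0.317, 0.949, 0.0]
wrist_force: [0.1, -0.6, -1.2]
opening: 0.131
grasp_force: 58.3
s 0.1305000000000001 lat err mm 0.05245708859242236 yaw err -0.1363219381243539 F [ 0.0659 -0.5865 -1.1887] F along/lat 0.4040142980962538 -0.430214665443237 T [ 0.0786 -0.0328  0.0162] z 0.1920661181342493 tilt [0.0001 0.0001] op 0.131
rz -0.0114 x -0.0049 y 0.0000 | rz -0.0106 x -0.0050 y 0.0002 | rz -0.0132 x -0.0066 y 0.0003 | rz -0.0089 x -0.0050 y 0.0002 | rz -0.0104 x -0.0066 y 0.0002 | rz -0.0067 x -0.0050 y 0.0001 | rz -0.0076 x -0.0066 y 0.0002 | home s 0.2181 end [ 0.5169 -0.0386]
```

```bash
python3 -m handwheel '[[0,0,-0.0114,-0.005,0.0001,0,0],[0,0,-0.0106,-0.005,0.0002,0,0],[0,0,-0.0132,-0.0066,0.0003,0,0],[0,0,-0.009,-0.005,0.0002,0,0],[0,0,-0.0104,-0.0066,0.0002,0,0],[0,0,-0.0067,-0.005,0.0001,0,0],[0,0,-0.0076,-0.0066,0.0002,0,0],[0,0,0,0,0,0,0]]'; python3 path.py 14 7
```

```text
time_s: 12.25
eef_pos: [0.517, -0.0387, 0.1921]
eef_rot: [0.0, 0.212, 0.977, -0.0]
wrist_force: [0.4, 0.0, -0.8]
opening: 0.129
grasp_force: 58.3
s 0.1425000000000001 lat err mm -0.03402175361758857 yaw err 0.08829408838568042 F [ 0.3619  0.0121 -0.7567] F along/lat 0.3242508069231094 0.16128208888042897 T [ 0.0421 -0.019  -0.0061] z 0.19208525108441868 tilt [ 0.0001 -0.0001] op 0.129
rz -0.0055 x -0.0062 y 0.0002 | rz -0.0043 x -0.0067 y 0.0001 | rz -0.0027 x -0.0067 y 0.0001 | rz -0.0011 x -0.0067 y 0.0000 | rz -0.0000 x -0.0067 y 0.0000 | rz -0.0000 x -0.0067 y 0.0000 | rz -0.0000 x -0.0067 y -0.0000 | home s 0.2181 end [ 0.5299 -0.044 ]
```

```bash
python3 -m handwheel '[[0,0,-0.0055,-0.0065,0.0004,0,0],[0,0,-0.0043,-0.0067,0.0004,0,0],[0,0,-0.0027,-0.0067,0.0004,0,0],[0,0,-0.0011,-0.0067,0.0004,0,0],[0,0,0,-0.0067,0.0003,0,0],[0,0,0,-0.0067,0.0001,0,0],[0,0,0,-0.0067,0,0,0],[0,0,0,0,0,0,0]]'; python3 path.py 14 7 4.55 0.5
```

```text
time_s: 13.05
eef_pos: [0.5303, -0.0436, 0.1921]
eef_rot: [0.0, 0.191, 0.982, -0.0]
wrist_force: [-1.0, 0.5, -1.2]
opening: 0.128
grasp_force: 58.3
s 0.1565000000000001 lat err mm -0.042180867122157656 yaw err -0.024706491530935182 F [-1.0162  0.52   -1.1894] F along/lat -1.1369535131450075 0.10169416929764791 T [-0.0311  0.0378  0.0435] z 0.1920577810305028 tilt [ 0.0001 -0.    ] op 0.128
rz -0.0001 x -0.0059 y 0.0001 | rz -0.0000 x -0.0067 y -0.0000 | rz -0.0000 x -0.0067 y -0.0000 | rz -0.0000 x -0.0067 y 0.0000 | rz 0.0000 x -0.0067 y 0.0000 | rz -0.0000 x -0.0067 y 0.0000 | rz -0.0000 x -0.0067 y -0.0000 | home s 0.2181 end [ 0.543  -0.0487]
```

```bash
python3 -m handwheel '[[0,0,0,-0.0067,0,0,0],[0,0,0,-0.01,0,0,0],[0,0,0,-0.01,0,0,0],[0,0,0,-0.01,0,0,0],[0,0,0,-0.01,0,0,0],[0,0,0,-0.01,0,0,0],[0,0,0,-0.01,0,0,0],[0,0,0,0,0,0,0]]'; python3 path.py 14 7 4.55 0.5
```

```text
time_s: 13.85
eef_pos: [0.549, -0.0512, 0.1921]
eef_rot: [0.0, 0.191, 0.982, -0.0]
wrist_force: [-0.3, 0.2, -1.0]
opening: 0.128
grasp_force: 58.3
s 0.17700000000000013 lat err mm -0.03740481891979798 yaw err -0.020552082053114873 F [-0.3448  0.2417 -1.0212] F along/lat -0.41018422591533643 0.0949970167651305 T [ 0.0153 -0.0103 -0.0001] z 0.19206957513622888 tilt [ 0.0002 -0.0001] op 0.128
rz -0.0001 x -0.0070 y 0.0001 | rz -0.0000 x -0.0067 y -0.0000 | rz -0.0000 x -0.0067 y -0.0000 | rz 0.0000 x -0.0067 y 0.0000 | rz -0.0000 x -0.0067 y -0.0000 | rz -0.0000 x -0.0067 y 0.0000 | rz -0.0000 x -0.0067 y -0.0000 | home s 0.2181 end [ 0.5621 -0.0564]
```

```bash
python3 - <<'E'
from h import *
a=ctrl.camera("top");cv2.imwrite("pics/top2.png",a)
cv2.imwrite("pics/top2c.png",cv2.convertScaleAbs(cv2.resize(a[150:270,250:410],None,fx=5,fy=5,interpolation=cv2.INTER_CUBIC),alpha=1.6))
a=ctrl.camera("side")[130:250,230:390]
cv2.imwrite("pics/side2c.png",cv2.convertScaleAbs(cv2.resize(a,None,fx=5,fy=5,interpolation=cv2.INTER_CUBIC),alpha=1.6))
E
```

```text
(no output)
```

View pics/side2c.png

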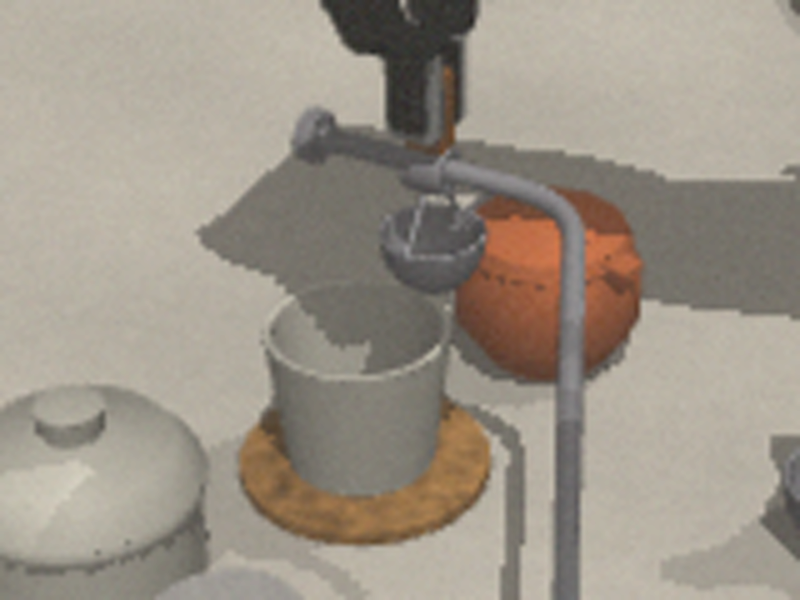

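The side crop shows the collar at (435,175) threaded on the far leg, with the strainer upright, held in the fingers, and the disc at (315,135). About 41 mm to go; I'll do 27 mm, then creep.

```bash
python3 -m handwheel '[[0,0,0,-0.008,0,0,0],[0,0,0,-0.0133,0,0,0],[0,0,0,-0.0133,0,0,0],[0,0,0,-0.0133,0,0,0],[0,0,0,-0.0133,0,0,0],[0,0,0,-0.0133,0,0,0],[0,0,0,-0.0133,0,0,0],[0,0,0,0,0,0,0]]'; python3 path.py 10 7 4.55 0.5
```

```text
time_s: 14.75
eef_pos: [0.5735, -0.0611, 0.192]
eef_rot: [0.0, 0.191, 0.982, -0.0]
wrist_force: [-0.2, 0.2, -0.9]
opening: 0.127
grasp_force: 58.3
s 0.20350000000000015 lat err mm -0.06549178476052306 yaw err -0.020804710150940764 F [-0.1748  0.1618 -0.9164] F along/lat -0.2226525201929682 0.08455942205482392 T [ 0.0351  0.002  -0.0113] z 0.19204862439141995 tilt [ 0.0002 -0.0001] op 0.127
rz -0.0001 x -0.0038 y 0.0002 | rz -0.0000 x -0.0050 y -0.0000 | rz -0.0000 x -0.0050 y 0.0000 | rz 0.0000 x -0.0050 y 0.0000 | rz -0.0000 x -0.0050 y 0.0000 | rz -0.0000 x -0.0050 y -0.0000 | rz -0.0000 x -0.0050 y -0.0000 | home s 0.2181 end [ 0.5829 -0.0648]
```

```bash
python3 -m handwheel '[[0,0,0,-0.005,0,0,0],[0,0,0,-0.005,0,0,0],[0,0,0,-0.005,0,0,0],[0,0,0,-0.005,0,0,0],[0,0,0,-0.004,0,0,0],[0,0,0,-0.004,0,0,0],[0,0,0,-0.003,0,0,0],[0,0,0,0,0,0,0]]'; python3 path.py 1 1 4.55 0.5;  python3 -m handwheel '[[0,0,0,-0.001,0,0,0],[0,0,0,-0.001,0,0,0],[0,0,0,-0.001,0,0,0],[0,0,0,-0.001,0,0,0],[0,0,0,-0.001,0,0,0],[0,0,0,0,0,0,0],[0,0,0,0,0,0,0],[0,0,0,0,0,0,0]]'; python3 path.py 1 1 4.55 0.5
```

```text
time_s: 15.55
eef_pos: [0.5817, -0.0644, 0.1921]
eef_rot: [0.0, 0.191, 0.982, 0.0]
wrist_force: [-0.1, -1.2, -1.2]
opening: 0.131
grasp_force: 58.3
s 0.21200000000000016 lat err mm -0.021039945127698967 yaw err -0.014516961706362963 F [-0.0554 -1.2069 -1.1682] F along/lat 0.4005453705260992 -1.1398033323376375 T [ 0.0035 -0.0201  0.0101] z 0.19206919865020355 tilt [ 0. -0.] op 0.131
rz -0.0001 x -0.0026 y 0.0001 | home s 0.2181 end [ 0.5825 -0.0646]
time_s: 16.35
eef_pos: [0.583, -0.0649, 0.1921]
eef_rot: [-0.0, 0.191, 0.982, -0.0]
wrist_force: [0.6, 0.9, -1.2]
opening: 0.125
grasp_force: 58.3
s 0.21350000000000016 lat err mm -0.011442194506822143 yaw err -0.011540698224791868 F [ 0.5639  0.9162 -1.1506] F along/lat 0.17985678962030704 1.0606898683647978 T [-0.0176 -0.0025  0.006 ] z 0.19205553728391037 tilt [-0. -0.] op 0.125
rz -0.0001 x -0.0029 y 0.0000 | home s 0.2181 end [ 0.5838 -0.0652]
```

```bash
python3 -m handwheel '[[0,0,0,-0.001,0,0,0],[0,0,0,-0.001,0,0,0],[0,0,0,-0.001,0,0,0],[0,0,0,-0.001,0,0,0],[0,0,0,-0.001,0,0,0],[0,0,0,0,0,0,0],[0,0,0,0,0,0,0],[0,0,0,0,0,0,0]]'; python3 path.py 1 1 4.55 0.5
```

```text
time_s: 17.15
eef_pos: [0.5844, -0.0654, 0.1921]
eef_rot: [-0.0, 0.191, 0.982, 0.0]
wrist_force: [-0.5, 0.3, -1.9]
opening: 0.127
grasp_force: 58.3
s 0.21500000000000016 lat err mm 0.008101621378302767 yaw err -0.013152017510819292 F [-0.4661  0.2848 -1.9485] F along/lat -0.5388376047477602 0.08951645663866281 T [ 0.0259 -0.0153 -0.0132] z 0.19205606258724428 tilt [-0.  0.] op 0.127
rz -0.0001 x -0.0030 y -0.0000 | home s 0.2181 end [ 0.5852 -0.0658]
```

```bash
python3 -m handwheel '[[0,0,0,-0.001,0,0,0],[0,0,0,-0.001,0,0,0],[0,0,0,-0.001,0,0,0],[0,0,0,-0.001,0,0,0],[0,0,0,0,0,0,0],[0,0,0,0,0,0,0],[0,0,0,0,0,0,0],[0,0,0,0,0,0,0]]'; python3 path.py 1 1 4.55 0.5
```

```text
time_s: 17.95
eef_pos: [0.5854, -0.0658, 0.192]
eef_rot: [-0.0, 0.191, 0.982, 0.0]
wrist_force: [-1.0, 0.3, -1.2]
opening: 0.126
grasp_force: 58.4
s 0.21600000000000016 lat err mm -0.005027101681634068 yaw err -0.012189397536573665 F [-0.9933  0.2831 -1.1659] F along/lat -1.027047129408383 -0.10942409912379708 T [ 0.0725  0.3092 -0.016 ] z 0.19201202212742396 tilt [-0.0004  0.0001] op 0.126
rz -0.0001 x -0.0028 y 0.0000 | home s 0.2181 end [ 0.5862 -0.0661]
```

A torque about y of 0.31 N·m suggests first contact with the disc. I'll nudge 0.5 mm to confirm.

```bash
python3 -m handwheel '[[0,0,0,-0.0006,0,0,0],[0,0,0,-0.0006,0,0,0],[0,0,0,-0.0006,0,0,0],[0,0,0,0,0,0,0],[0,0,0,0,0,0,0],[0,0,0,0,0,0,0],[0,0,0,0,0,0,0],[0,0,0,0,0,0,0]]'; python3 path.py 1 1 4.55 0.5
```

```text
time_s: 18.75
eef_pos: [0.5855, -0.0659, 0.1919]
eef_rot: [-0.001, 0.191, 0.982, 0.0]
wrist_force: [-4.7, 1.5, 1.4]
opening: 0.127
grasp_force: 58.6
s 0.21650000000000016 lat err mm 0.006661872889542009 yaw err -0.008239865987164308 F [-4.6708  1.5165  1.3521] F along/lat -4.898849771575765 -0.3428003189095239 T [0.3279 0.8865 0.0549] z 0.19190554554159683 tilt [-0.0014  0.0004] op 0.127
rz -0.0000 x -0.0040 y -0.0000 | home s 0.2181 end [ 0.5866 -0.0663]
```

Force rises to about 5 N: it is home. I'll relax the push slightly, lower about 1 mm so it hangs, then open gradually.

```bash
python3 -m handwheel '[[0,0,0,0.0015,0,0,0],[0,0,0,0,0,0.0015,0],[0,0,0,0,0,0.0015,0],[0,0,0,0,0,0.001,0],[0,0,0,0,0,0,0],[0,0,0,0,0,0,0],[0,0,0,0,0,0,0],[0,0,0,0,0,0,0]]'; python3 path.py 1 1 4.55 0.5
python3 -m handwheel '[[0,0,0,0,0,0,0.13],[0,0,0,0,0,0,0.14],[0,0,0,0,0,0,0.15],[0,0,0,0,0,0,0.17],[0,0,0,0,0,0,0.2],[0,0,0,0,0,0,0.25],[0,0,0,0,0,0,0.3],[0,0,0,0,0,0,0.35]]'; python3 path.py 1 1 4.55 0.5
python3 - <<'E'
from h import *
a=ctrl.camera("side")[130:250,230:390]
cv2.imwrite("pics/side3c.png",cv2.convertScaleAbs(cv2.resize(a,None,fx=5,fy=5,interpolation=cv2.INTER_CUBIC),alpha=1.6))
E
```

```text
time_s: 19.55
eef_pos: [0.5855, -0.0658, 0.1908]
eef_rot: [-0.0, 0.191, 0.982, 0.0]
wrist_force: [-4.8, 2.2, 1.2]
opening: 0.129
grasp_force: 58.6
s 0.21650000000000016 lat err mm 0.037431036201607315 yaw err -0.011641312970482431 F [-4.778   2.2061  1.1701] F along/lat -5.2564273524045575 0.2564669916189135 T [ 0.3676  0.8675 -0.0017] z 0.19078203076302866 tilt [-0.0003  0.0002] op 0.129
rz -0.0001 x -0.0041 y -0.0001 | home s 0.2181 end [ 0.5866 -0.0663]
time_s: 20.35
eef_pos: [0.5857, -0.066, 0.1909]
eef_rot: [0.0, 0.191, 0.982, -0.0]
wrist_force: [-0.4, 0.1, -0.8]
opening: 0.345
grasp_force: 0.0
s 0.21650000000000016 lat err mm -0.0356350688405063 yaw err -0.015120070868562152 F [-0.3853  0.0615 -0.7575] F along/lat -0.3803115912071344 -0.08729058583739362 T [0.0427 0.0023 0.0382] z 0.190912734728243 tilt [ 0.0002 -0.0001] op 0.345
rz -0.0001 x -0.0033 y 0.0001 | home s 0.2181 end [ 0.5866 -0.0663]
```

View pics/side3c.png

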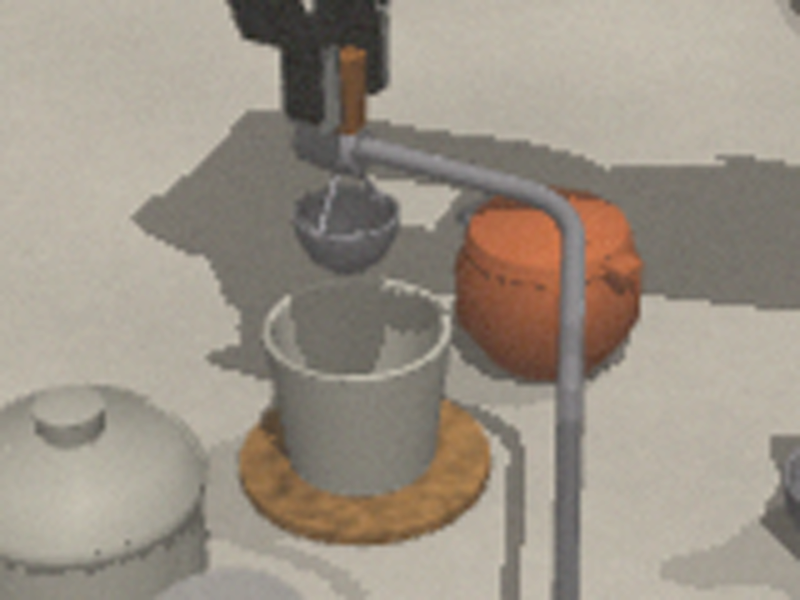

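The strainer hangs upright and free at (350,150), right against the disc and over the cup, with the fingers clear of the grip. Rise and check from above.

```bash
python3 -m handwheel '[[0,0,0,0,0,0,0.45],[0,0,0,0,0,0,0.45],[0,0,0,0,0,-0.02,0.45],[0,0,0,0,0,-0.05,0.45],[0,0,0,0,0,-0.08,0.45],[0,0,0,0,0,-0.1,0.45],[0,0,0,0,0,-0.1,0.45],[0,0,0,0,0,0,0.45]]'
python3 -m handwheel '[[0,0,0,0.1,0,-0.05,0.45],[0,0,0,0.15,0,0,0.45],[0,0,0,0.15,0,0,0.45],[0,0,0,0.15,0,0,0.45],[0,0,0,0.15,0,0,0.45],[0,0,0,0.1,0,0,0.45],[0,0,0,0,0,0,0.45],[0,0,0,0,0,0,0.45]]'
python3 w.py; python3 - <<'E'
from h import *
a=ctrl.camera("side")[125:225,270:350];b=ctrl.camera("top")[150:250,310:390]
cv2.imwrite("pics/fin.png",cv2.convertScaleAbs(cv2.resize(np.hstack([a,b]),None,fx=5,fy=5,interpolation=cv2.INTER_CUBIC),alpha=1.6))
E
```

```text
time_s: 21.2
eef_pos: [0.5881, -0.0667, 0.303]
eef_rot: [0.005, 0.191, 0.982, -0.001]
wrist_force: [0.3, -0.1, 0.1]
opening: 0.451
grasp_force: 0.0
time_s: 22.0
eef_pos: [0.3633, 0.024, 0.3118]
eef_rot: [0.001, 0.191, 0.982, -0.0]
wrist_force: [0.5, -0.1, 0.3]
opening: 0.452
grasp_force: 0.0
t 22.0 p [0.3633 0.024  0.3118] yaw 68.02 z [ 0.0028 -0.0008 -1.    ] F [ 0.4985 -0.0614  0.3272] T [ 0.0168 -0.0309 -0.0023] op 0.452 g 0.0
```

View pics/fin.png

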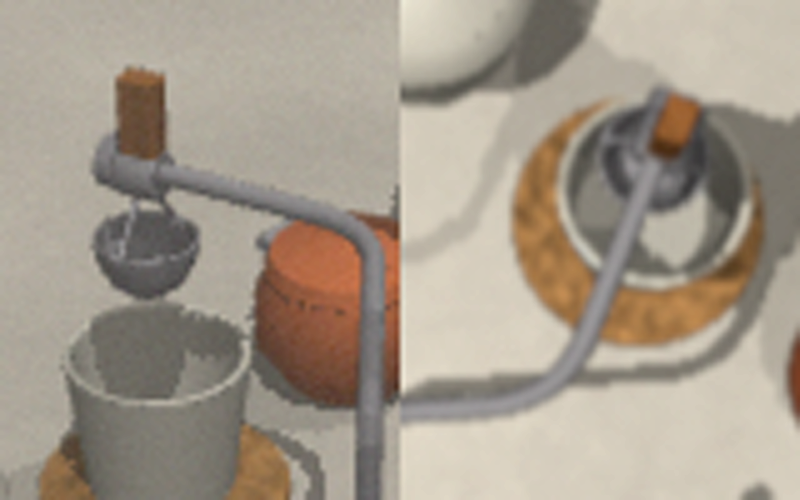

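The collar sits flush against the disc (side panel, 140,165). The strainer is upright over the cup, which hasn't moved, and the arm is clear. Handing in.

```bash
python3 -c "
from bench import ctrl
print(ctrl.hand_in())"
```

```text
the job is handed in; nothing more can be done
None
```

I slid the strainer round the bend until its collar was home against the end disc. I let go, left it hanging upright over the cup, and handed the job in at about 22 s; the judge's result was not reported.

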